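Rock the angle gauge on the stone's stud to its mark and hold

TASK

Pick up the blue angle gauge by its black grip and set it, level and square, across the middle of the rough stud on the small marble block. Then, keeping its sole pressed lightly on the stud, rock it until the swinging needle comes to rest on the orange mark of its dial, and finish holding it there: do not let go, the program ends with the gripper still holding the gauge on the stud. Leave the mallet, the chisel and the ink jar where they are.

Things in the scene. Friction and masses are not known exactly. Their poses are not given: they have to be found in the camera images.
- gauge: Loose angle gauge, 0.35 to 0.57 kg, upright on the slab. Origin: centre of the sole's underside; x out of the dial face (at start within 0.5 rad of world x), y along the sole, z up. Aluminium sole 44 x 120 x 12 mm; blue round body, radius 55, 26 thick along x, axis at z = 67, white dial on its +x face; black grip block on top, 30 (x) x 26 (y), z = 118 to 166 mm.
- grip (a point): Point inside the gauge's black grip block, 146 mm above the underside and 20 mm below the block's top: a good place for the TCP when gripping from above, fingers closing along gauge y (26 mm) or x (30 mm).
- dial_centre (a point): Needle pivot in the needle's plane: gauge frame (18, 0, 67) mm.
- needle_tip (a point): Tip of the black needle, 47 mm from the pivot. The needle turns freely about gauge x and is weighted below the pivot, so it swings to point straight up (world) and settles within a second. Keep the fingers off it.
- mark (a point): Middle of the orange mark (8.4 mm wide) at the dial rim, 47 mm from the pivot, in the needle's plane: needle tip and mark coincide when on the mark. It lies 0.24 to 0.48 rad from gauge z towards gauge -y, fixed on the gauge during the job. The gauge must lean its top towards its own +y by that angle (negative turn about gauge x) for the needle to rest on it.
- stud: Fixed marble block 100 x 100 x 28 mm with a rough stud on top; its x is within 0.35 rad of world x. Origin: centre of the underside. The stud is an uneven ridge, 70 mm long along x, of two round lobes along x: radius 20 mm with axis at y = -16, z = 46 (top 66), and radius 18 with axis at y = 16, z = 45.7 (top 63.7). The gauge sits across it, gauge x along stud x.
- stud_top (a point): Middle of the stud at the height of the higher lobe: stud frame (0, 0, 66) mm. The middle of the gauge's sole goes over it. Stud and sole are rigid: once they touch, 1 mm more gives several newtons.
- slab: Fixed pinkish stone slab on the bench, 460 x 740 x 20 mm, top at z = 20 mm; all the things stand on it. Origin: centre of its underside.
- mallet: Bystander: steel-headed mallet lying flat, 36 mm high; head 85 mm wide at the origin (underside), wooden handle reaching 160 mm along -x.
- chisel: Bystander: steel chisel lying flat, 14 mm high, from x = -80 to +95 mm. Origin on its underside.
- ink: Bystander: black ink jar, 38 mm diameter, 55 mm high. Origin: centre of its underside.

How it is judged:
By the outcome, as a careful person would: the job done as asked, in the order asked, and still so for the second after the job is handed in, while the arm keeps its last pose, push and grip.
It also fails if it takes over 58 s, if anything falls off the work surface, if the arm or the gripper's body presses on something with over 40 N, if the wrist force passes 120 N, or if a joint passes its speed limit or range.

ROBOT

A 6-joint arm with a two-finger parallel gripper is mounted at the origin on the work surface. World frame = base frame: x ahead of the robot, y to its left, z up, the work surface at z = 0. Lengths are in m, angles in rad, forces in N, time in s.
With the tool pointing down it reaches from about 0.225 to 0.875 m from the base axis. Payload 3.4 kg.
Tool frame: the origin (TCP) lies between the finger pads, 19 mm behind the fingertips; this is the grasp point; z points along the fingers, y is the line along which they close (so a half turn about z gives the same grasp; the last joint's range is limited). The gripper opens to 85 mm and grips with 20 to 120 N. Pads are 22 mm wide; open, the fingers measure 114 mm over their backs; the gripper's body (76 mm by 85 mm) begins 54 mm behind the grasp point. The pads swing forward as they close: fully open they stand 13 mm farther back than shut.
Start: joints at [-0.121, 0.276, 1.505, -0, 1.361, -0.121], TCP at [0.575, -0, 0.25] pointing down, gripper open.
Joint ranges: [-2.89, 2.89], [-0.75, 2.08], [0.22, 2.7], [-1.18, 4.32], [0.11, 2.71], [-2.7, 2.7]. Speed limits (rad/s): [2.57, 2.57, 3.14, 3.14, 3.14, 3.14].

INTERFACE

Orientations are given as a unit quaternion [w, x, y, z].
In Python, from rig import get_state, get_image, sign_off gives the robot as it stands.
- The arm moves only by the tool send_rows, never from a script. Its argument "steps" is one flat list of numbers, 5 for each row, row after row: the gripper's target within -1 to 1 (fully open at 1, half-way at 0, shut at -1), then the shift along the tool's x, y, z in cm, then the turn about the tool's z in degrees. In form: [gripper, x, y, z, roll, gripper, x, y, z, roll, ...]. A call has 1 to 12 rows; each row shifts and turns the commanded pose from where the row before left it, along the tool's axes as they then stand; what a row does not reach is not made up. A row lasts 1/10 s, in which the tool goes at most 50 mm and 8.59 degrees, less where a joint would pass 70% of its speed; a pose out of reach is approached as far as the arm can. A call is refused whole if a number of a shift passes 5 or a number of a turn 8.59, either way. A call with a gripper value outside its range is refused whole. The fingers move at their own pace and stop on an object; "newtons" is the grip in N (left out, the last holds). Time passes only in rows, so rows that do not move let the fingers close. It gives the time, the measured TCP pose, the force, the opening and the grip force at its end, in the units of the state.
- get_state(): the state, without advancing time (a new reading comes with each control period).
- get_image(name): name is "scene" or "side" or "wrist"; returns a dict with "color" (400x640x3 uint8, red, green, blue), "mtx" (3x3 intrinsics, pixels), "k1" (the pictures are not rectified: a ray, as slopes to the right and down, at radius r is drawn at 1 + k1 r^2 times it, then the intrinsics apply), "T" (4x4, takes a point from camera to world coordinates); the wrist camera has in their place "mount" (4x4, takes a point from camera to tool coordinates, whose origin is the TCP and whose axes are the flange's). Camera axes: x right, y down, z forward; pixel columns grow to the right and rows downward; lengths in m; the calibration is good to about 2 mm. A picture is of the moment at which its call begins: read the wrist's pose just before it. There is no depth.
- sign_off(): hands the job in; it is judged then, once.
The state is a dict: "clock": time; "qpos": joint angles; "qd": joint speeds; "effort": joint torques, N m; "position": TCP position; "ee_rot": TCP orientation; "contact_force": force on the tool from outside, world axes, zero at the start; "moment": the same for the moment, N m; "width": finger opening in m; "gripper_force": force on a finger pad.
Only numpy, scipy, OpenCV 4.12 (cv2) and the standard library are available. Lean on these libraries where they do the work, as an engineer would, in place of code of your own. Each camera call takes 0.05 s, during which the arm holds its last target. There are 200 camera calls.

## Working session

There is one attempt and no reset: what is moved stays moved. The work goes in short steps, Python scripts to look and compute and a tool call to move; the robot and the scene stay as the last step left them, time stands still between calls to the robot, and variables do not carry over. Pictures are saved under pics/ and viewed, at most 13 in all, crops included, and the job is handed in when it is done.

Besides the shell and the picture viewer there is one more tool, called after ">>>" by a JSON object that holds its "api" and its "payload". send_rows: Moves the arm, as the interface text tells. Its arguments: {"type":"object","properties":{"steps":{"type":"array"},"newtons":{"type":"number"}},"required":["steps"]}

```bash
mkdir -p pics; ls; python3 - <<'E'
from rig import *
import cv2, numpy as np
s=get_state(); print(s)
ims=[]
for n in ["scene","side","wrist"]:
    d=get_image(n); np.savez(f"pics/{n}0.npz",**d); cv2.imwrite(f"pics/{n}0.png",d["color"][:,:,::-1])
    print(n,d["mtx"].tolist(),d["k1"],d.get("T",d.get("mount")))
E
```

```text
pics
{'clock': 0.0, 'qpos': array([-1.20990111e-01,  2.76600947e-01,  1.50614070e+00,  6.70409545e-06,
        1.36066025e+00, -1.21015069e-01]), 'qd': array([ 2.36022470e-04,  1.14430476e-03,  2.66686970e-03, -9.29948090e-05,
        7.74892433e-04,  5.47517613e-04]), 'effort': array([ 6.20495921e-04, -4.16768074e+01, -2.45808578e+01, -1.52056768e-04,
        1.11346930e-02,  1.69860516e-05]), 'position': array([5.74516231e-01, 6.13999437e-05, 2.49133247e-01]), 'ee_rot': array([-7.14221936e-04,  7.07098164e-01,  7.07114820e-01, -5.55195570e-04]), 'contact_force': array([-0.41279531,  0.15255687, -0.1750851 ]), 'moment': array([ 0.0149327 ,  0.01101355, -0.01224853]), 'gripper_force': 0.0, 'width': 0.0855315683984806}
scene [[413.7864333294523, 0.0, 316.2334555489813], [0.0, 413.7864333294523, 200.88260149744693], [0.0, 0.0, 1.0]] 0.024783598760760993 [[ 0.58021672  0.53108075 -0.61749639  1.05298218]
 [ 0.81432086 -0.36415209  0.45196769 -0.35526803]
 [ 0.01516874 -0.7650794  -0.64375727  0.64196749]
 [ 0.          0.          0.          1.        ]]
side [[363.2201628679917, 0.0, 323.60530997985205], [0.0, 363.2201628679917, 205.78748676261125], [0.0, 0.0, 1.0]] -0.06108076500346359 [[-0.77417476 -0.29556788  0.55972589  0.15327421]
 [-0.63291906  0.3500454  -0.6905662   0.54979074]
 [ 0.00817971 -0.88888011 -0.45806686  0.49825002]
 [ 0.          0.          0.          1.        ]]
wrist [[314.2899286657236, 0.0, 323.16406947957324], [0.0, 314.2899286657236, 205.05280114154093], [0.0, 0.0, 1.0]] -0.03156267834627892 [[-3.97537984e-04 -9.63624583e-01 -2.67259246e-01  6.82389505e-02]
 [ 9.99999845e-01 -4.87290536e-04  2.69503184e-04  1.07301752e-03]
 [-3.89932795e-04 -2.67259098e-01  9.63624627e-01 -1.23737093e-01]
 [ 0.00000000e+00  0.00000000e+00  0.00000000e+00  1.00000000e+00]]
```

View pics/scene0.png

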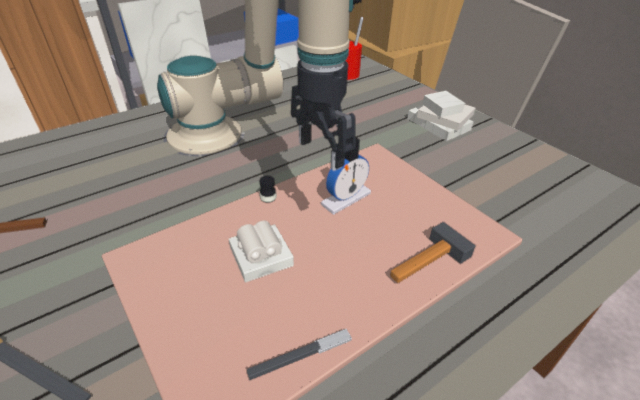

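View pics/side0.png

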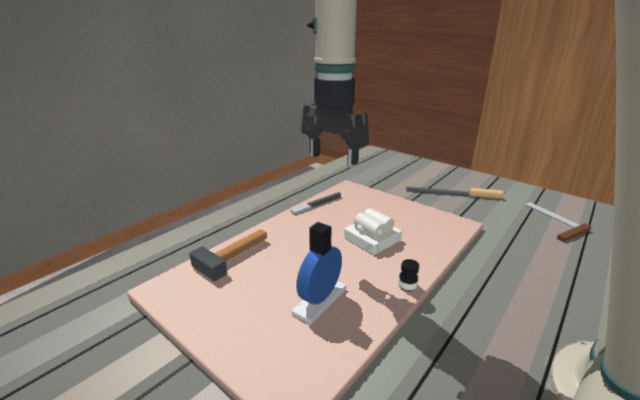

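View pics/wrist0.png

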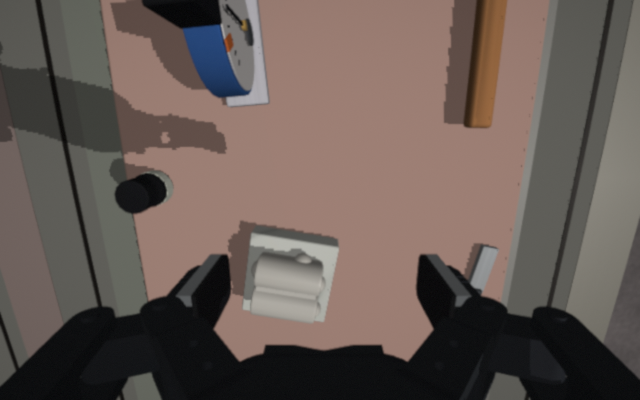

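```bash
cat > h.py <<'E'
import numpy as np, cv2
from rig import *
from scipy.spatial.transform import Rotation as R
def look(n,tag=None):
    s=get_state(); d=get_image(n); d=dict(d)
    if n=="wrist":
        q=np.roll(s["ee_rot"],-1); W=np.eye(4); W[:3,:3]=R.from_quat(q).as_matrix(); W[:3,3]=s["position"]; d["T"]=W@d["mount"]
    if tag: cv2.imwrite(f"pics/{tag}.png",d["color"][:,:,::-1])
    return d
def ray(d,uv):
    k=d["k1"]; D=np.array([k,0,0,0,0.])
    p=cv2.undistortPoints(np.array([uv],float).reshape(-1,1,2),d["mtx"],D).reshape(-1,2)
    v=np.c_[p,np.ones(len(p))]@d["T"][:3,:3].T
    return d["T"][:3,3],v
def onz(d,uv,z):
    o,v=ray(d,uv); return o+v*((z-o[2])/v[:,2])[:,None]
def tri(views):
    A=np.zeros((3,3));b=np.zeros(3)
    for d,uv in views:
        o,v=ray(d,[uv]); v=v[0]/np.linalg.norm(v); P=np.eye(3)-np.outer(v,v); A+=P;b+=P@o
    return np.linalg.solve(A,b)
def proj(d,P):
    T=np.linalg.inv(d["T"]); r=cv2.Rodrigues(T[:3,:3])[0]
    return cv2.projectPoints(np.array(P,float).reshape(-1,1,3),r,T[:3,3],d["mtx"],np.array([d["k1"],0,0,0,0.]))[0].reshape(-1,2)
E
python3 - <<'E'
from h import *
np.set_printoptions(precision=4,suppress=True)
w=look("wrist");sc=look("scene");sd=look("side")
c=onz(w,[(251,230),(338,240),(324,321),(245,310)],.048);print(c,c.mean(0))
for a,b in((0,1),(3,2)): e=c[b]-c[a];print(np.arctan2(e[1],e[0]),np.linalg.norm(e))
for a,b in((3,0),(2,1)): e=c[b]-c[a];print(np.arctan2(-e[0],e[1]),np.linalg.norm(e))
e=onz(w,[(268,103),(259,2)],.032);print(e, np.arctan2(-(e[1]-e[0])[0],(e[1]-e[0])[1]))
e=onz(w,[(227,106),(268,103)],.032);print(e)
print(onz(sc,[(322,208),(372,193)],.026), onz(sd,[(320,232)],.186))
E
```

```text
[[ 0.4962 -0.0503  0.048 ]
 [ 0.592  -0.062   0.048 ]
 [ 0.5765 -0.1664  0.048 ]
 [ 0.4824 -0.1515  0.048 ]] [ 0.5368 -0.1076  0.048 ]
-0.12174152494545043 0.0965172377505633
-0.15738232884611433 0.09522180731568955
-0.13478933262188242 0.10209044100604389
-0.1472200204726754 0.10550905817404276
[[0.5183 0.0836 0.032 ]
 [0.5135 0.1776 0.032 ]] 0.051138967914604705
[[0.4754 0.0808 0.032 ]
 [0.5183 0.0836 0.032 ]]
[[0.4899 0.0734 0.026 ]
 [0.5133 0.2032 0.026 ]] [[0.4797 0.1558 0.186 ]]
```

>>> {"api": "send_rows", "payload": {"steps": [1,2,-1.6,-1,0,1,2,-1.6,-1,0,1,2,-1.6,-1,0,1,2,-1.6,-1,0,1,2,-1.6,-1,0,1,0,0,0,0,1,0,0,0,0]}}

```text
clock: 1.0
position: [0.4951, 0.1001, 0.3003]
ee_rot: [0.001, 0.707, 0.708, 0.0]
contact_force: [-0.0, 0.3, -0.5]
width: 0.0849
gripper_force: 0.0
```

```bash
python3 - <<'E'
from h import *
w=look("wrist","w1");sc=look("scene","sc1")
print(get_state()["position"],get_state()["clock"])
hsv=cv2.cvtColor(w["color"],cv2.COLOR_RGB2HSV)
E
```

```text
[0.49537952 0.0994076  0.29955283] 1.1
```

View pics/w1.png

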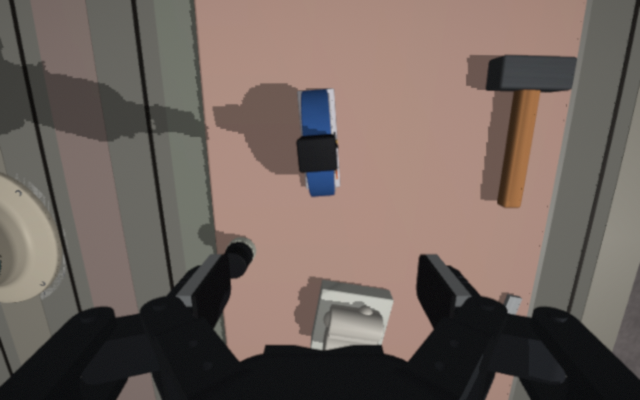

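```bash
python3 - <<'E'
from h import *
np.set_printoptions(precision=4,suppress=True)
w=look("wrist");c=w["color"].astype(int)
m=np.zeros(c.shape[:2],np.uint8); m[120:185,285:350]=(c[120:185,285:350].max(2)<45)
ct=max(cv2.findContours(m,0,2)[0],key=cv2.contourArea)[:,0,:]
P=onz(w,ct,.186)[:,:2]; r=cv2.minAreaRect((P*1000).astype(np.float32)); print("grip",r)
b=((c[:,:,2]>c[:,:,0]+50)&(c[:,:,2]>90)).astype(np.uint8); b[:70]=0;b[210:]=0
ct=max(cv2.findContours(b,0,2)[0],key=cv2.contourArea)[:,0,:]
# per-row left edge and blue tip
for v in range(ct[:,1].min(),ct[:,1].max()+1,8):
    u=np.where(b[v,280:360])[0]+280
    k=np.where(m[v])[0]
    print(v,u.min() if len(u) else None,u.max() if len(u) else None,(k.min(),k.max()) if len(k) else "")
E
```

```text
grip ((491.8640441894531, 143.04501342773438), (29.228792190551758, 26.36147117614746), 4.225991249084473)
93 313 326 
101 302 327 
109 302 328 
117 302 328 
125 303 329
```

>>> {"api": "send_rows", "payload": {"steps": [1,2.2,-0.2,0,-1.9,1,2.2,0,0,-1.8,1,0,0,3,0,1,0,0,3,0,1,0,0,3,0,1,0,0,2,0,1,0,0,1.2,0,1,0,0,0.8,0,1,0,0,0,0,1,0,0,0,0]}}

```text
clock: 2.15
position: [0.4931, 0.1439, 0.1707]
ee_rot: [0.0, 0.684, 0.729, 0.001]
contact_force: [-0.1, -0.1, 0.6]
width: 0.0857
gripper_force: 0.0
```

```bash
python3 - <<'E'
from h import *
w=look("wrist","w2"); s=look("side"); print(get_state()["position"],R.from_quat(np.roll(get_state()["ee_rot"],-1)).as_matrix().round(3))
a=w["color"]; b=s["color"][150:350,200:440]; b=cv2.resize(b,(480,400))
cv2.imwrite("pics/a2.png",np.hstack([a[:,160:480],b])[:,:,::-1])
E
```

```text
[0.493169   0.14401921 0.17106846] [[-0.064  0.998  0.002]
 [ 0.998  0.064  0.   ]
 [ 0.     0.002 -1.   ]]
```

View pics/a2.png

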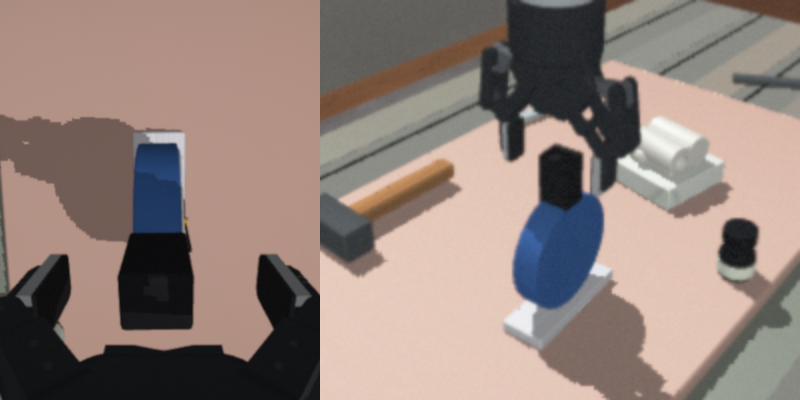

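>>> {"api": "send_rows", "payload": {"newtons": 30, "steps": [1,0,0,0.3,0,-1,0,0,0,0,-1,0,0,0,0,-1,0,0,0,0,-1,0,0,0,0,-1,0,0,0,0,-1,0,0,0,0,-1,0,0,0,0,-1,0,0,0,0]}}

```text
clock: 3.15
position: [0.492, 0.144, 0.1671]
ee_rot: [-0.0, 0.684, 0.73, -0.0]
contact_force: [-2.6, -0.1, 2.5]
width: 0.0298
gripper_force: 31.0
```

>>> {"api": "send_rows", "payload": {"steps": [-1,0,0,-0.5,0,-1,0,0,-1.5,0,-1,0,0,-2,0,-1,0,0,-2,0,-1,0,0,-2,0,-1,0,0,-1.5,0,-1,0,0,-0.5,0,-1,0,0,0,0,-1,0,0,0,0,-1,0,0,0,0]}}

```text
clock: 4.15
position: [0.4916, 0.1439, 0.2657]
ee_rot: [-0.001, 0.684, 0.73, -0.001]
contact_force: [0.5, 0.2, -5.2]
width: 0.0299
gripper_force: 31.3
```

```bash
python3 - <<'E'
from h import *
np.set_printoptions(precision=4,suppress=True)
s=get_state(); print(s["clock"],s["position"],s["contact_force"],s["moment"],s["width"],s["gripper_force"])
w=look("wrist"); sc=look("scene")
p=s["position"]; u,v=proj(sc,[p-[0,0,.09]])[0].astype(int); print(u,v)
b=sc["color"][max(v-60,0):v+60,u-60:u+60]; b=cv2.resize(b,(420,420),interpolation=cv2.INTER_CUBIC)
e=sc["color"][205:290,215:305]; e=cv2.resize(e,(380,420),interpolation=cv2.INTER_CUBIC)
cv2.imwrite("pics/a3.png",np.hstack([b,e])[:,:,::-1])
E
```

```text
4.15 [0.4916 0.1439 0.2657] [ 0.5347  0.243  -5.1898] [ 0.0677  0.0421 -0.029 ] 0.029904151514704304 31.26525342464447
351 142
```

View pics/a3.png

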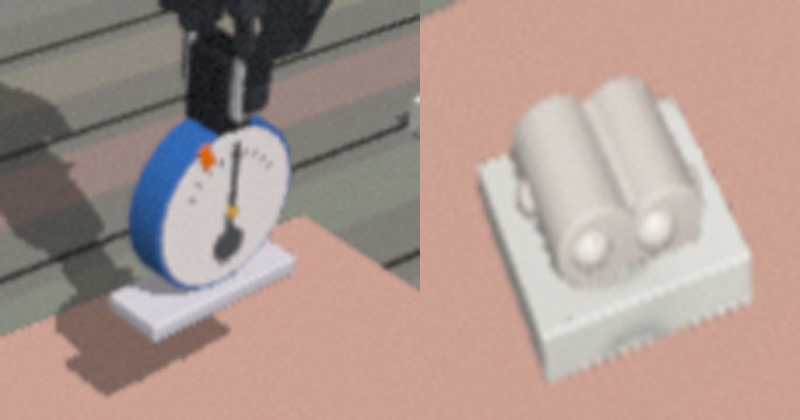

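```bash
cat >> h.py <<'E'
def gauge(sc,h=None):
    # angles of mark and needle in dial plane (from world up toward -y of gauge), plane located from TCP
    s=get_state(); M=R.from_quat(np.roll(s["ee_rot"],-1)).as_matrix()
    gx=M[:,1]*[1,1,0]; gx/=np.linalg.norm(gx); gy=np.cross([0,0,1],gx)
    c=sc["color"].astype(int); r,g,b=c[...,0],c[...,1],c[...,2]
    o0=s["position"]+gx*.018
    def hit(uv):
        o,v=ray(sc,uv); return o+v*(((o0-o)@gx)/(v@gx))[:,None]
    u0,v0=proj(sc,[s["position"]-[0,0,.08]])[0].astype(int)
    win=np.zeros(r.shape,bool); win[max(v0-45,0):v0+45,u0-45:u0+45]=1
    def cen(m,near=None):
        n,l,st,ce=cv2.connectedComponentsWithStats((m&win).astype(np.uint8)); 
        return [(st[i,4],ce[i]) for i in range(1,n)]
    om=cen((r>190)&(g<125)&(b<90)); ym=cen((r>170)&(g>125)&(b<110))
    P=lambda l:[(int(a),c.round(1),np.array([(hit([c])[0]-o0)@gy,(hit([c])[0]-o0)[2]]).round(4)) for a,c in l]
    return P(om),P(ym),gy,hit,o0
E
python3 - <<'E'
from h import *
np.set_printoptions(precision=4,suppress=True)
sc=look("scene"); om,ym,gy,hit,o0=gauge(sc); print("orange",om);print("yellow",ym)
for n,(x,y) in dict(mark=(207,158),piv=(232,213),tip=(237,143)).items():
    h=hit([(x/3.5+291,y/3.5+82)])[0]-o0; print(n,h@gy,h[2])
c=onz(sc,[(215+(x-420)/4.22,205+y/4.94) for x,y in((480,165),(672,98),(748,252),(545,330))],.048);print(c,c.mean(0))
for a,b in((0,1),(3,2)): e=c[b]-c[a];print("ey",np.arctan2(-e[0],e[1]))
for a,b in((0,3),(1,2)): e=c[b]-c[a];print("ex",np.arctan2(e[1],e[0]))
E
```

```text
orange [(15, array([349.5, 126.3]), array([-0.0269, -0.0343]))]
yellow [(1, array([351., 126.]), array([-0.0229, -0.035 ])), (1, array([349., 129.]), array([-0.0278, -0.0399])), (6, array([356.8, 141.8]), array([-0.0024, -0.0791]))]
mark -0.025070357188356627 -0.036755700771787025
piv -0.0007665326869414203 -0.08221013167422647
tip -0.002005585434134163 -0.03521909456611866
[[ 0.4797 -0.1496  0.048 ]
 [ 0.4974 -0.0545  0.048 ]
 [ 0.5917 -0.071   0.048 ]
 [ 0.574  -0.1651  0.048 ]] [ 0.5357 -0.11    0.048 ]
ey -0.18405648222147408
ey -0.18651689921936596
ex -0.16232118474288804
ex -0.17388518614943188
```

>>> {"api": "send_rows", "payload": {"steps": [-1,0,0,0,4.2,-1,0,0,0,4.3,-1,-1.2,0.4,0,4.2,-1,-3,1.0,0,0,-1,-3,1.0,0,0,-1,-3,1.0,0,0,-1,-3,1.0,0,0,-1,-3,1.0,0,0,-1,-3,1.0,0,0,-1,-3,1.0,0,0,-1,-1.5,0.6,0,0,-1,-0.5,0.3,0,0]}}

```text
clock: 5.5
position: [0.5376, -0.1092, 0.2666]
ee_rot: [-0.0, 0.761, 0.649, -0.0]
contact_force: [0.7, 0.1, -5.0]
width: 0.0297
gripper_force: 30.5
```

>>> {"api": "send_rows", "payload": {"steps": [-1,0,0,0,0,-1,0,0,0,0,-1,0,0,0,0,-1,0,0,0,0]}}

```text
clock: 5.9
position: [0.5372, -0.1067, 0.2671]
ee_rot: [-0.0, 0.76, 0.65, 0.0]
contact_force: [0.7, 0.1, -4.0]
width: 0.0293
gripper_force: 30.5
```

```bash
python3 - <<'E'
from h import *
np.set_printoptions(precision=4,suppress=True)
s=get_state(); M=R.from_quat(np.roll(s["ee_rot"],-1)).as_matrix(); p=s["position"]
print(s["clock"],p,s["contact_force"],s["moment"],"yaw",np.arctan2(M[1,1],M[0,1]))
d=np.array([.5363,-.108])-p[:2]; print("tool dx,dy cm",d@M[:2,0]*100,d@M[:2,1]*100)
sc=look("scene"); sd=look("side"); om,ym,gy,hit,o0=gauge(sc); print(om,ym)
u,v=proj(sc,[p-[0,0,.12]])[0].astype(int); U,V=proj(sd,[p-[0,0,.12]])[0].astype(int)
f=lambda i,u,v:cv2.resize(i["color"][max(v-70,0):v+70,u-70:u+70],(400,400),interpolation=cv2.INTER_CUBIC)
cv2.imwrite("pics/a4.png",np.hstack([f(sc,u,v),f(sd,U,V)])[:,:,::-1]); print(u,v,U,V)
E
```

```text
5.9 [ 0.5372 -0.1067  0.2671] [ 0.653   0.1396 -3.9927] [0.0687 0.0166 0.0036] yaw -0.15568552919962203
tool dx,dy cm -0.14257004424758207 -0.06594131546406995
[(30, array([244.3, 180.2]), array([-0.0244, -0.035 ]))] [(2, array([246.5, 179.5]), array([-0.0205, -0.0347])), (4, array([243.5, 182.5]), array([-0.0261, -0.039 ])), (1, array([248., 182.]), array([-0.0185, -0.0405])), (11, array([259.7, 197.8]), array([-0.0012, -0.0804]))]
258 208 374 192
```

View pics/a4.png

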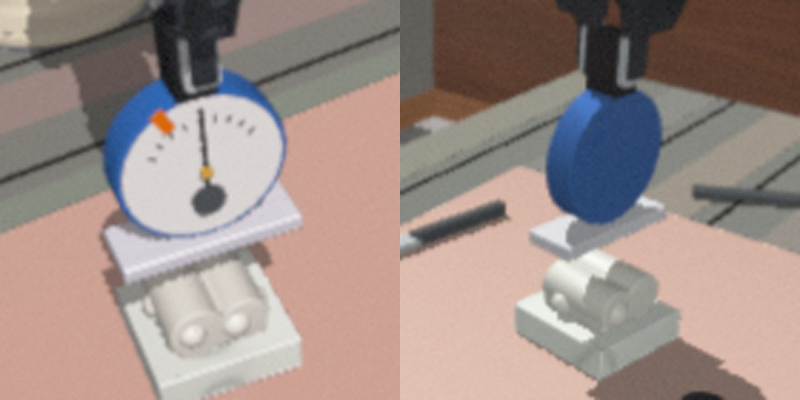

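>>> {"api": "send_rows", "payload": {"steps": [-1,-0.1,-0.1,0.5,0,-1,0,0,1.0,0,-1,0,0,1.0,0,-1,0,0,0.3,0,-1,0,0,0.1,0,-1,0,0,0.1,0,-1,0,0,0,0,-1,0,0,0,0,-1,0,0,0,0,-1,0,0,0,0]}}

```text
clock: 7.0
position: [0.5363, -0.1087, 0.2373]
ee_rot: [0.0, 0.76, 0.649, 0.0]
contact_force: [-1.2, -0.6, -4.4]
width: 0.03
gripper_force: 30.6
```

>>> {"api": "send_rows", "payload": {"steps": [-1,0,0,0.1,0,-1,0,0,0,0,-1,0,0,0,0]}}

```text
clock: 7.3
position: [0.5362, -0.1087, 0.236]
ee_rot: [-0.0, 0.76, 0.649, 0.0]
contact_force: [-0.7, 0.6, -5.1]
width: 0.0294
gripper_force: 30.6
```

>>> {"api": "send_rows", "payload": {"steps": [-1,0,0,0.1,0,-1,0,0,0,0,-1,0,0,0,0]}}

```text
clock: 7.6
position: [0.5361, -0.1087, 0.235]
ee_rot: [-0.0, 0.76, 0.649, -0.0]
contact_force: [0.0, -0.5, -4.5]
width: 0.0296
gripper_force: 30.6
```

>>> {"api": "send_rows", "payload": {"steps": [-1,0,0,0.1,0,-1,0,0,0,0,-1,0,0,0,0]}}

```text
clock: 7.9
position: [0.5362, -0.1086, 0.234]
ee_rot: [-0.0, 0.76, 0.649, 0.0]
contact_force: [0.5, 0.8, -5.0]
width: 0.0299
gripper_force: 30.6
```

>>> {"api": "send_rows", "payload": {"steps": [-1,0,0,0.05,0,-1,0,0,0,0,-1,0,0,0,0]}}

```text
clock: 8.2
position: [0.5362, -0.1087, 0.2335]
ee_rot: [0.0, 0.76, 0.649, 0.0]
contact_force: [-0.1, 0.5, -5.5]
width: 0.0294
gripper_force: 30.6
```

>>> {"api": "send_rows", "payload": {"steps": [-1,0,0,0.05,0,-1,0,0,0,0,-1,0,0,0,0]}}

```text
clock: 8.5
position: [0.5363, -0.1087, 0.2333]
ee_rot: [0.0, 0.76, 0.649, 0.0]
contact_force: [0.3, 0.8, -3.6]
width: 0.0297
gripper_force: 30.7
```

>>> {"api": "send_rows", "payload": {"steps": [-1,0,0,0.05,0,-1,0,0,0,0,-1,0,0,0,0]}}

```text
clock: 8.8
position: [0.5363, -0.1087, 0.2332]
ee_rot: [0.0, 0.76, 0.649, 0.0]
contact_force: [-2.1, 1.0, 2.5]
width: 0.0299
gripper_force: 31.5
```

>>> {"api": "send_rows", "payload": {"steps": [-1,0,0,0.05,0,-1,0,0,0,0,-1,0,0,0,0]}}

```text
clock: 9.1
position: [0.5363, -0.1086, 0.2332]
ee_rot: [0.001, 0.76, 0.649, 0.0]
contact_force: [-1.0, 1.1, 4.9]
width: 0.0296
gripper_force: 32.0
```

```bash
cat > traj.py <<'E'
import numpy as np
h=.1472
def tcp(th):
    n=np.array([np.sin(th),np.cos(th)]);t=np.array([np.cos(th),-np.sin(th)])
    t0=.0719
    if th<t0: ax=np.array([-16,46]);r=20;s=-16+20*th
    else: ax=np.array([16,45.7]);r=18;s=17.38+18*(th-t0)
    return (ax+r*n-s*t)/10+h*100*n
E
python3 - <<'E'
from traj import *
p=tcp(0)
for th in np.r_[.0,.036,.072:.5:.039]:
    q=tcp(th); print(round(th,3),"total",(q-tcp(0)).round(2),"step tool x,z",(q-p).round(3)*[1,-1]); p=q
E
```

```text
0.0 total [0. 0.] step tool x,z [ 0. -0.]
0.036 total [ 0.53 -0.07] step tool x,z [0.529 0.066]
0.072 total [ 1.05 -0.15] step tool x,z [0.526 0.082]
0.111 total [ 1.63 -0.13] step tool x,z [ 0.578 -0.016]
0.15 total [ 2.21 -0.13] step tool x,z [0.579 0.003]
0.189 total [ 2.79 -0.16] step tool x,z [0.578 0.023]
0.228 total [ 3.37 -0.2 ] step tool x,z [0.578 0.043]
0.267 total [ 3.94 -0.26] step tool x,z [0.576 0.063]
0.306 total [ 4.52 -0.35] step tool x,z [0.574 0.083]
0.345 total [ 5.09 -0.45] step tool x,z [0.571 0.102]
0.384 total [ 5.66 -0.57] step tool x,z [0.568 0.122]
0.423 total [ 6.22 -0.71] step tool x,z [0.564 0.142]
0.462 total [ 6.78 -0.87] step tool x,z [0.559 0.161]
```

>>> {"api": "send_rows", "payload": {"newtons": 20, "steps": [-1,0,0,0,0,-1,0,0,0,0]}}

```text
clock: 9.3
position: [0.5363, -0.1086, 0.2332]
ee_rot: [0.0, 0.76, 0.649, 0.0]
contact_force: [-1.1, 0.9, 5.7]
width: 0.0298
gripper_force: 32.0
```

>>> {"api": "send_rows", "payload": {"newtons": 20, "steps": [-1,0.18,0,0.02,0,-1,0.18,0,0.02,0,-1,0.18,0,0.02,0,-1,0.18,0,0.03,0,-1,0.17,0,0.03,0,-1,0.17,0,0.03,0,-1,0,0,0,0,-1,0,0,0,0]}}

```text
clock: 10.1
position: [0.5381, -0.0988, 0.2315]
ee_rot: [0.001, 0.76, 0.65, -0.0]
contact_force: [-1.7, -0.4, 6.0]
width: 0.0296
gripper_force: 32.1
```

```bash
cat > chk.py <<'E'
import sys
from h import *
np.set_printoptions(precision=4,suppress=True)
s=get_state(); M=R.from_quat(np.roll(s["ee_rot"],-1)).as_matrix(); p=s["position"]
print(s["clock"],p,"F",s["contact_force"],"M",s["moment"],s["width"],s["gripper_force"],"z",M[:,2])
d=p-np.array([.5363,-.1086,.2332]); print("moved cm y,x,z",d@M[:,0]*100,d@M[:,1]*100,d[2]*100)
sc=look("scene"); om,ym,gy,hit,o0=gauge(sc); print("orange",om,"\nyellow",ym)
if om and ym:
    a=max(om,key=lambda t:t[0])[2]; y=[t for t in ym if np.linalg.norm(t[2]-a)>.03]
    if y: b=max(y,key=lambda t:t[0])[2]; e=a-b; print("mark ang from up",np.arctan2(-e[0],e[1]),np.linalg.norm(e), "grip-pivot lean",np.arctan2(-b[0],-b[1]))
if len(sys.argv)>1:
    sd=look("side"); u,v=proj(sc,[p-[0,0,.09]])[0].astype(int); U,V=proj(sd,[p-[0,0,.09]])[0].astype(int)
    f=lambda i,u,v:cv2.resize(i["color"][max(v-60,0):v+60,u-60:u+60],(400,400),interpolation=cv2.INTER_CUBIC)
    cv2.imwrite(f"pics/{sys.argv[1]}.png",np.hstack([f(sc,u,v),f(sd,U,V)])[:,:,::-1])
E
python3 chk.py
```

```text
10.1 [ 0.5381 -0.0988  0.2315] F [-1.7271 -0.4018  5.9683] M [-0.3446  0.5451 -0.05  ] 0.029568208299250092 32.107409834861755 z [ 0.0012 -0.0018 -1.    ]
moved cm y,x,z 0.9949211974003445 0.021345758639347772 -0.1724024144807823
orange [(26, array([249.2, 195.2]), array([-0.0272, -0.033 ]))] 
yellow [(3, array([249., 198.]), array([-0.0281, -0.0388])), (11, array([262.3, 212.7]), array([-0.0072, -0.0802]))]
mark ang from up 0.4007934485752348 0.05126246189952253 grip-pivot lean 0.089535534177797
```

>>> {"api": "send_rows", "payload": {"steps": [-1,0.29,0,-0.01,0,-1,0.29,0,-0.01,0,-1,0.29,0,0,0,-1,0.29,0,0,0,-1,0.29,0,0.01,0,-1,0.29,0,0.01,0,-1,0.29,0,0.02,0,-1,0.29,0,0.02,0,-1,0.29,0,0.03,0,-1,0.29,0,0.03,0,-1,0,0,0,0,-1,0,0,0,0]}}

```text
clock: 11.35
position: [0.5423, -0.0694, 0.2293]
ee_rot: [-0.0, 0.76, 0.65, -0.0]
contact_force: [-1.0, -0.1, -3.9]
width: 0.0296
gripper_force: 30.8
```

```bash
python3 chk.py a5
```

```text
11.35 [ 0.5423 -0.0694  0.2293] F [-0.9508 -0.0853 -3.9126] M [-0.0191  0.0172 -0.0095] 0.029577089538549244 30.814697742462158 z [-0.0004  0.0001 -1.    ]
moved cm y,x,z 3.963624235005805 -0.02220669070681402 -0.39126852992065475
orange [(23, array([263.8, 191. ]), array([-0.0305, -0.031 ]))] 
yellow [(1, array([265., 189.]), array([-0.0281, -0.0276])), (1, array([266., 191.]), array([-0.0266, -0.0325])), (2, array([262.5, 192.5]), array([-0.033 , -0.0336])), (1, array([267., 193.]), array([-0.0251, -0.0374])), (10, array([274.4, 209.3]), array([-0.0136, -0.0791]))]
mark ang from up 0.3378781882402784 0.0509825460329317 grip-pivot lean 0.17026948476353823
```

View pics/a5.png

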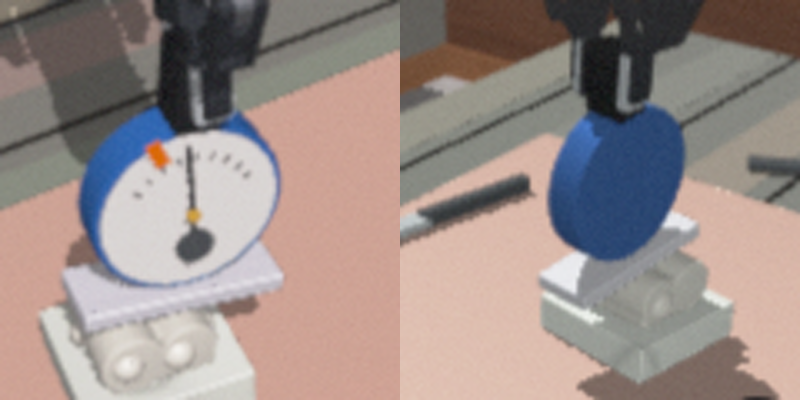

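>>> {"api": "send_rows", "payload": {"steps": [-1,0,0,-1,0,-1,0,0,-2,0,-1,1.5,0,0,0,-1,3,0,0,0,-1,3,0,0,0,-1,3,0,0,0,-1,2,0,0,0,-1,1,0,1,0,-1,0,0,2.5,0,-1,0,0,2.5,0,-1,0,0,1.5,0,-1,0,0,0.5,0]}}

```text
clock: 12.65
position: [0.5616, 0.0638, 0.1767]
ee_rot: [-0.002, 0.76, 0.649, -0.002]
contact_force: [-0.1, 0.2, -5.8]
width: 0.0296
gripper_force: 30.8
```

>>> {"api": "send_rows", "payload": {"steps": [-1,0,0,0,0,-1,0,0,0.2,0,-1,0,0,0.2,0,-1,0,0,0,0]}}

```text
clock: 13.05
position: [0.5637, 0.0637, 0.176]
ee_rot: [0.0, 0.76, 0.649, 0.0]
contact_force: [1.3, -0.2, -5.4]
width: 0.0297
gripper_force: 30.8
```

```bash
python3 chk.py
```

```text
13.05 [0.5637 0.0637 0.176 ] F [ 1.3412 -0.2152 -5.3774] M [0.0813 0.0086 0.0543] 0.029677829705869452 30.75801730155945 z [ 0.001 -0.    -1.   ]
moved cm y,x,z 17.446722068168743 0.004762708579866076 -5.721017293025085
orange [(18, array([331.9, 193.9]), array([-0.0313, -0.0307]))] 
yellow [(1, array([333., 192.]), array([-0.029 , -0.0269])), (1, array([334., 194.]), array([-0.0266, -0.0326])), (1, array([331., 196.]), array([-0.033 , -0.0353])), (1, array([334., 196.]), array([-0.0264, -0.0377])), (6, array([338.8, 210.2]), array([-0.0134, -0.0788]))]
mark ang from up 0.35626212365110416 0.0513227045273337 grip-pivot lean 0.16843949235556113
```

>>> {"api": "send_rows", "payload": {"steps": [-1,0,0,0.2,0,-1,0,0,0.2,0,-1,0,0,0.1,0,-1,0,0,0.1,0,-1,0,0,0.1,0,-1,0,0,0,0,-1,0,0,0,0]}}

```text
clock: 13.8
position: [0.5642, 0.063, 0.1726]
ee_rot: [0.002, 0.76, 0.65, 0.001]
contact_force: [-4.1, -2.7, 15.3]
width: 0.0297
gripper_force: 33.4
```

>>> {"api": "send_rows", "payload": {"steps": [-1,0,0,0.1,0,-1,0,0,0.1,0,-1,0,0,0,0,-1,0,0,0,0]}}

```text
clock: 14.2
position: [0.5644, 0.0623, 0.1724]
ee_rot: [0.003, 0.76, 0.65, 0.001]
contact_force: [-5.9, -4.5, 24.4]
width: 0.0293
gripper_force: 34.9
```

>>> {"api": "send_rows", "payload": {"newtons": 20, "steps": [-1,0,0,-0.3,0,-0.1,0,0,0,0,-0.1,0,0,0,0,-0.1,0,0,0,0,-0.1,0,0,0,0,-0.1,0,0,0,0]}}

```text
clock: 14.8
position: [0.5635, 0.0639, 0.1691]
ee_rot: [-0.0, 0.76, 0.649, -0.0]
contact_force: [0.3, 0.2, -0.1]
width: 0.0388
gripper_force: 0.0
```

```bash
python3 chk.py; python3 - <<'E'
from h import *
w=look("wrist","w6")
E
```

```text
14.8 [0.5635 0.0639 0.1691] F [ 0.2615  0.2407 -0.1297] M [ 0.0029  0.0264 -0.0323] 0.03877949056703219 0.0 z [-0.0005  0.     -1.    ]
moved cm y,x,z 17.46018100749358 -0.008192251199695815 -6.408718652690992
orange [(16, array([325.1, 201.5]), array([-0.0454, -0.0379]))] 
yellow [(2, array([324.5, 203.5]), array([-0.0465, -0.0425])), (7, array([335. , 215.7]), array([-0.0215, -0.0839]))]
mark ang from up 0.47917699036976363 0.051838306299492466 grip-pivot lean 0.2508593010227273
```

>>> {"api": "send_rows", "payload": {"newtons": 20, "steps": [-0.1,-1,0,-0.2,0,-0.1,-1,0,-0.2,0,-0.1,0,0,0,0,-0.1,0,0,0,0,-1,0,0,0,0,-1,0,0,0,0,-1,0,0,0,0,-1,0,0,0,0,-1,0,0,0,0]}}

```text
clock: 15.8
position: [0.5607, 0.0439, 0.1737]
ee_rot: [0.0, 0.76, 0.65, 0.0]
contact_force: [0.5, -1.2, 1.7]
width: 0.0298
gripper_force: 23.5
```

```bash
python3 chk.py
```

```text
15.8 [0.5607 0.0439 0.1737] F [ 0.4898 -1.2218  1.7406] M [-0.2726 -0.2302 -0.0194] 0.029802889977759584 23.52866381406784 z [ 0.0009 -0.0005 -1.    ]
moved cm y,x,z 15.44767943563872 0.024667264836916666 -5.949061718299784
orange [(16, array([325.1, 201.1]), array([-0.0254, -0.0412]))] 
yellow [(1, array([323., 201.]), array([-0.0301, -0.0392])), (1, array([327., 201.]), array([-0.0213, -0.0423])), (2, array([324.5, 203.5]), array([-0.0266, -0.0467])), (6, array([335. , 215.5]), array([-0.0016, -0.0875]))]
mark ang from up 0.4748155295605636 0.052058908939777056 grip-pivot lean 0.018283676645899936
```

>>> {"api": "send_rows", "payload": {"steps": [-1,0,0,-0.5,0,-1,0,0,-2,0,-1,0,0,-2.5,0,-1,0,0,-2.5,0,-1,-0.5,0,-1.1,0,-1,-2,0,0,0,-1,-3,0,0,0,-1,-3,0,0,0,-1,-3,0,0,0,-1,-2.5,0,0,0,-1,-1,0,0,0,-1,-0.4,0,0,0]}}

```text
clock: 17.05
position: [0.5355, -0.1085, 0.2586]
ee_rot: [-0.001, 0.761, 0.649, -0.0]
contact_force: [-0.5, -0.3, -4.7]
width: 0.0301
gripper_force: 22.7
```

>>> {"api": "send_rows", "payload": {"steps": [-1,0,0,0.5,0,-1,0,0,0.5,0,-1,0,0,0.4,0,-1,0,0,0.2,0,-1,0,0,0,0,-1,0,0,0,0,-1,0,0,0,0]}}

```text
clock: 17.75
position: [0.5365, -0.108, 0.2438]
ee_rot: [0.0, 0.76, 0.65, 0.0]
contact_force: [-1.2, 0.0, -4.9]
width: 0.0298
gripper_force: 22.7
```

```bash
python3 chk.py
```

```text
17.75 [ 0.5365 -0.108   0.2438] F [-1.2235  0.0292 -4.9059] M [-0.0487 -0.0663  0.0319] 0.029798161976120573 22.693376541137695 z [ 0.0006 -0.0002 -1.    ]
moved cm y,x,z 0.06419776249139694 0.00956110578505677 1.0577562990801508
orange [(28, array([244.9, 194.6]), array([-0.0249, -0.0416]))] 
yellow [(1, array([248., 195.]), array([-0.0198, -0.0443])), (1, array([247., 198.]), array([-0.0221, -0.05  ])), (10, array([259.9, 211.2]), array([-0.0019, -0.0875]))]
mark ang from up 0.4645186889198595 0.05134014024133553 grip-pivot lean 0.021710873843709913
```

>>> {"api": "send_rows", "payload": {"steps": [-1,0,0,0.2,0,-1,0,0,0.1,0,-1,0,0,0.1,0,-1,0,0,0.05,0,-1,0,0,0,0,-1,0,0,0,0]}}

```text
clock: 18.4
position: [0.5363, -0.108, 0.2397]
ee_rot: [0.0, 0.76, 0.649, 0.0]
contact_force: [-1.4, 0.9, 2.3]
width: 0.0299
gripper_force: 23.6
```

>>> {"api": "send_rows", "payload": {"steps": [-1,0,0,0.05,0,-1,0,0,0.05,0,-1,0,0,0,0]}}

```text
clock: 18.7
position: [0.5363, -0.108, 0.2397]
ee_rot: [0.001, 0.76, 0.649, 0.0]
contact_force: [-2.1, 2.6, 8.3]
width: 0.0296
gripper_force: 24.4
```

>>> {"api": "send_rows", "payload": {"steps": [-1,0.18,0,0.02,0,-1,0.18,0,0.02,0,-1,0.18,0,0.02,0,-1,0,0,0,0]}}

```text
clock: 19.1
position: [0.5374, -0.1032, 0.2389]
ee_rot: [0.001, 0.76, 0.65, 0.0]
contact_force: [-2.2, 0.6, 6.1]
width: 0.0294
gripper_force: 24.3
```

>>> {"api": "send_rows", "payload": {"steps": [-1,0.18,0,0.02,0,-1,0.18,0,0.03,0,-1,0.18,0,0.03,0,-1,0,0,0,0]}}

```text
clock: 19.5
position: [0.5383, -0.0978, 0.2378]
ee_rot: [0.001, 0.76, 0.65, 0.0]
contact_force: [-1.6, 0.1, 5.2]
width: 0.0299
gripper_force: 24.4
```

```bash
python3 chk.py
```

```text
19.5 [ 0.5383 -0.0978  0.2378] F [-1.5796  0.1238  5.2403] M [-0.1706  0.5951 -0.0692] 0.029861404383711005 24.44713532924652 z [ 0.0017 -0.0016 -1.    ]
moved cm y,x,z 1.0955989573384235 0.028934496792041377 0.4618667941003518
orange [(23, array([249.4, 195.4]), array([-0.0279, -0.0398]))] 
yellow [(4, array([248.5, 197.5]), array([-0.0299, -0.0437])), (11, array([262.5, 212.8]), array([-0.0078, -0.0869]))]
mark ang from up 0.4033533259603965 0.05120956941822495 grip-pivot lean 0.0895184536402172
```

>>> {"api": "send_rows", "payload": {"steps": [-1,0,0,0.05,0,-1,0.15,0,0,0,-1,0.15,0,0,0,-1,0.15,0,0,0,-1,0.15,0,0,0,-1,0,0,0,0]}}

```text
clock: 20.15
position: [0.5392, -0.0926, 0.2375]
ee_rot: [0.002, 0.76, 0.65, -0.0]
contact_force: [-3.1, -0.6, 6.3]
width: 0.0296
gripper_force: 24.7
```

```bash
python3 chk.py
```

```text
20.15 [ 0.5392 -0.0926  0.2375] F [-3.0941 -0.6401  6.2696] M [-0.385   0.684  -0.0342] 0.029555078611804262 24.685196578502655 z [ 0.0017 -0.0031 -1.    ]
moved cm y,x,z 1.620350945675723 0.038867497965339864 0.42780583607817113
orange [(23, array([251.3, 194.5]), array([-0.0297, -0.0387]))] 
yellow [(1, array([252., 192.]), array([-0.0281, -0.0338])), (3, array([250., 196.]), array([-0.0323, -0.0411])), (1, array([254., 195.]), array([-0.0252, -0.0414])), (1, array([254., 197.]), array([-0.0255, -0.0456])), (10, array([263.5, 212.2]), array([-0.0112, -0.0857]))]
mark ang from up 0.3749917271333687 0.05050990001969911 grip-pivot lean 0.12995195102812845
```

>>> {"api": "send_rows", "payload": {"steps": [-1,0,0,0.05,0,-1,0.15,0,0,0,-1,0.15,0,0,0,-1,0.15,0,0.01,0,-1,0.15,0,0.01,0,-1,0,0,0,0]}}

```text
clock: 20.8
position: [0.5402, -0.0867, 0.2372]
ee_rot: [0.002, 0.76, 0.65, -0.0]
contact_force: [-1.9, -1.4, 8.6]
width: 0.0297
gripper_force: 25.2
```

```bash
python3 chk.py
```

```text
20.8 [ 0.5402 -0.0867  0.2372] F [-1.8732 -1.426   8.5717] M [-0.4382  0.7443  0.0106] 0.02967344342817516 25.16267716884613 z [ 0.0021 -0.0031 -1.    ]
moved cm y,x,z 2.2257779859977096 0.045537212831087075 0.3969192897867513
orange [(24, array([253.8, 193.3]), array([-0.0314, -0.0373]))] 
yellow [(2, array([251.5, 193.5]), array([-0.0353, -0.0363])), (1, array([256., 193.]), array([-0.0274, -0.0379])), (1, array([253., 196.]), array([-0.0331, -0.0424])), (1, array([256., 196.]), array([-0.0279, -0.0443])), (9, array([265., 212.]), array([-0.0145, -0.0859]))]
mark ang from up 0.3346570288572873 0.05145454304529388 grip-pivot lean 0.16722453780330562
```

>>> {"api": "send_rows", "payload": {"steps": [-1,0.15,0,0.01,0,-1,0.15,0,0.01,0,-1,0.15,0,0.01,0,-1,0.15,0,0.01,0,-1,0.15,0,0.015,0,-1,0.15,0,0.015,0,-1,0,0,0,0]}}

```text
clock: 21.55
position: [0.5417, -0.0775, 0.2363]
ee_rot: [0.002, 0.76, 0.65, -0.0]
contact_force: [-2.0, -1.0, 6.9]
width: 0.0296
gripper_force: 25.4
```

```bash
python3 chk.py; python3 - <<'E'
import traj; from traj import *
traj.h=.1537
for th in np.arange(.1,.5,.04): print(round(th,3),(tcp(th)-tcp(0)).round(3))
E
```

```text
21.55 [ 0.5417 -0.0775  0.2363] F [-1.9659 -1.0294  6.9038] M [-0.3008  0.7352 -0.0286] 0.02959565524116818 25.36475032567978 z [ 0.0021 -0.0025 -1.    ]
moved cm y,x,z 3.1511995918380125 0.045471609894634085 0.3057292357071667
orange [(23, array([257.5, 191.7]), array([-0.0338, -0.0351]))] 
yellow [(1, array([255., 191.]), array([-0.038 , -0.0322])), (1, array([259., 190.]), array([-0.0309, -0.0325])), (1, array([256., 193.]), array([-0.0367, -0.037 ])), (1, array([260., 192.]), array([-0.0295, -0.0373])), (1, array([257., 195.]), array([-0.0353, -0.0419])), (2, array([259.5, 194.5]), array([-0.0308, -0.0423])), (9, array([267., 211.]), array([-0.0199, -0.0841]))]
mark ang from up 0.27641185110747885 0.05093338787082594 grip-pivot lean 0.23234952825488925
0.1 [ 1.534 -0.137]
0.14 [ 2.154 -0.138]
0.18 [ 2.773 -0.161]
0.22 [ 3.391 -0.206]
0.26 [ 4.007 -0.273]
0.3 [ 4.621 -0.362]
0.34 [ 5.233 -0.472]
0.38 [ 5.84  -0.604]
0.42 [ 6.442 -0.758]
0.46 [ 7.039 -0.933]
```

>>> {"api": "send_rows", "payload": {"steps": [-1,0.15,0,0.02,0,-1,0.15,0,0.02,0,-1,0.15,0,0.02,0,-1,0.15,0,0.02,0,-1,0.15,0,0.02,0,-1,0.15,0,0.025,0,-1,0.15,0,0.025,0,-1,0.15,0,0.025,0,-1,0,0,0,0]}}

```text
clock: 22.5
position: [0.5436, -0.0655, 0.2344]
ee_rot: [0.001, 0.76, 0.65, 0.0]
contact_force: [-1.8, 0.2, 6.2]
width: 0.0296
gripper_force: 25.7
```

```bash
python3 chk.py
```

```text
22.5 [ 0.5436 -0.0655  0.2344] F [-1.7732  0.1982  6.1541] M [-0.2743  0.6347 -0.0641] 0.029554319268367536 25.67544847726822 z [ 0.0021 -0.0021 -1.    ]
moved cm y,x,z 4.370837870082981 0.0503992529792118 0.11709592704485794
orange [(23, array([262.3, 189.8]), array([-0.0374, -0.0322]))] 
yellow [(1, array([260., 189.]), array([-0.0412, -0.0291])), (2, array([264. , 188.5]), array([-0.0341, -0.0304])), (1, array([261., 192.]), array([-0.0399, -0.036 ])), (9, array([270., 210.]), array([-0.0263, -0.082 ]))]
mark ang from up 0.21930670088951779 0.05102205405508485 grip-pivot lean 0.3103665438079924
```

>>> {"api": "send_rows", "payload": {"steps": [-1,0.15,0,0.03,0,-1,0.15,0,0.03,0,-1,0.15,0,0.03,0,-1,0.15,0,0.03,0,-1,0.15,0,0.03,0,-1,0.15,0,0.035,0,-1,0.15,0,0.035,0,-1,0.15,0,0.035,0,-1,0,0,0,0]}}

```text
clock: 23.45
position: [0.5455, -0.0535, 0.2317]
ee_rot: [0.001, 0.76, 0.65, 0.0]
contact_force: [-1.6, -0.5, 5.9]
width: 0.0296
gripper_force: 26.1
```

```bash
python3 chk.py a6
```

```text
23.45 [ 0.5455 -0.0535  0.2317] F [-1.588  -0.4886  5.9434] M [-0.2046  0.6285 -0.042 ] 0.02956732773443728 26.094072461128235 z [ 0.0021 -0.0016 -1.    ]
moved cm y,x,z 5.590161941833268 0.048868393844734744 -0.15487201665119465
orange [(23, array([267.3, 188. ]), array([-0.0404, -0.0287]))] 
yellow [(1, array([265., 187.]), array([-0.0443, -0.0251])), (2, array([269. , 186.5]), array([-0.0371, -0.0264])), (1, array([266., 191.]), array([-0.0431, -0.0342])), (2, array([269.5, 191. ]), array([-0.0368, -0.0364])), (10, array([272.9, 209.2]), array([-0.033 , -0.0795]))]
mark ang from up 0.14465186857202078 0.0513361471090303 grip-pivot lean 0.39345063792893564
```

View pics/a6.png

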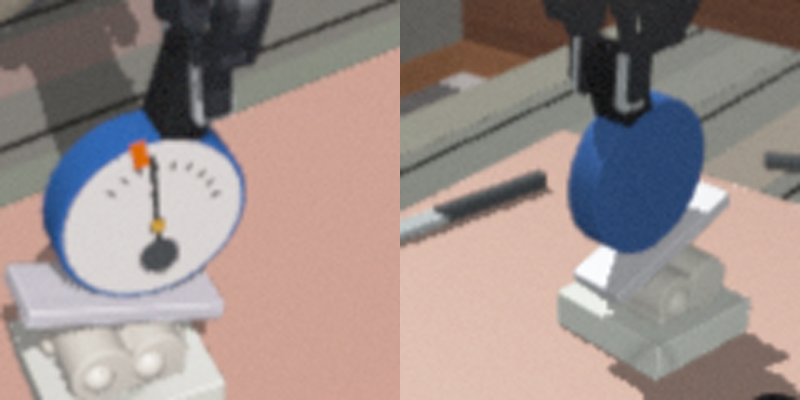

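>>> {"api": "send_rows", "payload": {"steps": [-1,0.15,0,0.035,0,-1,0.15,0,0.035,0,-1,0.15,0,0.04,0,-1,0.15,0,0.04,0,-1,0.15,0,0.04,0,-1,0.15,0,0.04,0,-1,0.15,0,0.04,0,-1,0.15,0,0.045,0,-1,0.15,0,0.045,0,-1,0.15,0,0.045,0,-1,0,0,0,0,-1,0,0,0,0]}}

```text
clock: 24.75
position: [0.5475, -0.0378, 0.226]
ee_rot: [-0.0, 0.76, 0.649, 0.0]
contact_force: [2.3, 0.1, -0.2]
width: 0.0297
gripper_force: 25.4
```

```bash
cat >> chk.py <<'E'
# needle direction: dark pixels in the plane within 15..40 mm above the pivot
g=np.mgrid[max(int(proj(sc,[p])[0][1]),0):int(proj(sc,[p])[0][1])+70,int(proj(sc,[p])[0][0])-50:int(proj(sc,[p])[0][0])+50].reshape(2,-1)[::-1].T
q=hit(g)-o0; Q=np.c_[q@gy,q[:,2]]-b; rr=np.hypot(*Q.T); an=np.arctan2(-Q[:,0],Q[:,1])
m=(rr>.012)&(rr<.036)&(abs(an)<.25); dk=np.clip(200-sc["color"][g[:,1],g[:,0]].astype(float).mean(1),0,None)
dk[dk<50]=0
print("needle ang",np.average(an[m],weights=dk[m]), "pix",(dk[m]>0).sum())
E
python3 chk.py
```

```text
24.75 [ 0.5475 -0.0378  0.226 ] F [ 2.266   0.1404 -0.2298] M [ 0.1909 -0.3301  0.0853] 0.029710277524529403 25.416413247585297 z [ 0.0001  0.0007 -1.    ]
moved cm y,x,z 7.164649064517511 -0.0033614376071362155 -0.7156587585815555
orange [(20, array([275. , 187.8]), array([-0.0422, -0.0278]))] 
yellow [(1, array([273., 187.]), array([-0.0456, -0.0247])), (1, array([277., 187.]), array([-0.0383, -0.0272])), (10, array([279.1, 208.8]), array([-0.0368, -0.0778]))]
mark ang from up 0.10758301039296247 0.05029075461752388 grip-pivot lean 0.44182155363984565
needle ang 0.009045747413419462 pix 21
```

>>> {"api": "send_rows", "payload": {"steps": [-1,0,0,0.05,0,-1,0,0,0.05,0,-1,0,0,0.05,0,-1,0,0,0,0]}}

```text
clock: 25.2
position: [0.5476, -0.0377, 0.226]
ee_rot: [0.0, 0.76, 0.649, 0.001]
contact_force: [0.1, 1.5, 4.7]
width: 0.0298
gripper_force: 26.3
```

>>> {"api": "send_rows", "payload": {"steps": [-1,0,0,0.05,0,-1,0,0,0.05,0,-1,0,0,0.05,0,-1,0,0,0,0]}}

```text
clock: 25.6
position: [0.5477, -0.0374, 0.2258]
ee_rot: [0.0, 0.76, 0.649, 0.001]
contact_force: [-0.2, 4.4, 12.2]
width: 0.0299
gripper_force: 27.2
```

```bash
python3 chk.py
```

```text
25.6 [ 0.5477 -0.0374  0.2258] F [-0.2077  4.3715 12.2396] M [ 0.4803  0.4901 -0.0968] 0.029887300083185537 27.227007150650024 z [ 0.0025  0.001  -1.    ]
moved cm y,x,z 7.207335251788799 0.005825482377806491 -0.7382811774834686
orange [(22, array([275.2, 187.6]), array([-0.042, -0.027]))] 
yellow [(3, array([277., 186.]), array([-0.0386, -0.0247])), (1, array([274., 191.]), array([-0.0447, -0.0337])), (1, array([276., 191.]), array([-0.041 , -0.0349])), (10, array([279.1, 208.8]), array([-0.0372, -0.0775]))]
mark ang from up 0.09476480792422426 0.05072760589659244 grip-pivot lean 0.44751997515716985
needle ang -0.003003103526575398 pix 19
```

>>> {"api": "send_rows", "payload": {"steps": [-1,0.15,0,0.05,0,-1,0.15,0,0.05,0,-1,0.15,0,0.05,0,-1,0.15,0,0.05,0,-1,0,0,0,0]}}

```text
clock: 26.15
position: [0.5486, -0.0319, 0.2235]
ee_rot: [0.001, 0.76, 0.649, 0.001]
contact_force: [-1.3, 2.4, 9.9]
width: 0.0298
gripper_force: 27.4
```

```bash
python3 chk.py
```

```text
26.15 [ 0.5486 -0.0319  0.2235] F [-1.2538  2.414   9.9047] M [ 0.1505  0.4686 -0.0817] 0.029836579446430693 27.40406334400177 z [ 0.0023 -0.0002 -1.    ]
moved cm y,x,z 7.764413576664218 0.013105011948247536 -0.9693326808432462
orange [(22, array([277.5, 186.6]), array([-0.0434, -0.024 ]))] 
yellow [(1, array([276., 190.]), array([-0.0465, -0.0304])), (10, array([280.7, 208.7]), array([-0.0397, -0.076 ]))]
mark ang from up 0.07103412872540359 0.052131468423592286 grip-pivot lean 0.4813817955299579
needle ang 0.008526952392874201 pix 17
```

>>> {"api": "send_rows", "payload": {"steps": [-1,0.15,0,0.06,0,-1,0.15,0,0.06,0,-1,0.15,0,0.06,0,-1,0.15,0,0.06,0,-1,0.15,0,0.06,0,-1,0,0,0,0]}}

```text
clock: 26.8
position: [0.5497, -0.0246, 0.2201]
ee_rot: [0.001, 0.76, 0.65, 0.001]
contact_force: [-1.0, 2.6, 8.6]
width: 0.0298
gripper_force: 27.6
```

```bash
python3 chk.py a7
```

```text
26.8 [ 0.5497 -0.0246  0.2201] F [-0.9695  2.5835  8.5916] M [ 0.0872  0.3488 -0.0087] 0.029781641820210134 27.612615823745728 z [ 0.0018 -0.0003 -1.    ]
moved cm y,x,z 8.504228812232375 0.007002723136793438 -1.3111644846035386
orange [(16, array([280.8, 185.7]), array([-0.0447, -0.0206]))] 
yellow [(2, array([279. , 187.5]), array([-0.0481, -0.0235])), (10, array([282.2, 208.5]), array([-0.0442, -0.0733]))]
mark ang from up 0.009487381369559076 0.05270237186313345 grip-pivot lean 0.5426234638428792
needle ang 0.001532723734563627 pix 18
```

View pics/a7.png

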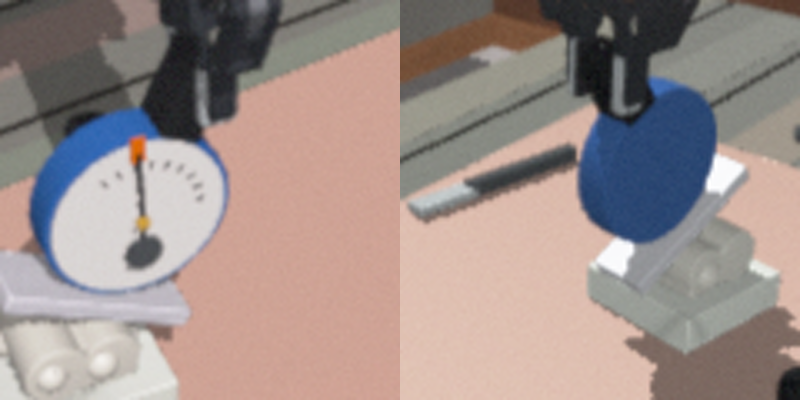

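>>> {"api": "send_rows", "payload": {"steps": [-1,0,0,-0.1,0,-1,0,0,-0.1,0,-1,0,0,0,0]}}

```text
clock: 27.2
position: [0.5494, -0.0248, 0.2202]
ee_rot: [-0.0, 0.76, 0.649, -0.0]
contact_force: [0.7, 0.8, 2.1]
width: 0.0299
gripper_force: 26.6
```

>>> {"api": "send_rows", "payload": {"steps": [-1,-0.09,0,-0.06,0,-1,-0.09,0,-0.05,0,-1,0,0,0,0]}}

```text
clock: 27.5
position: [0.549, -0.0264, 0.221]
ee_rot: [-0.001, 0.761, 0.649, 0.0]
contact_force: [1.1, 2.0, -1.3]
width: 0.0297
gripper_force: 26.2
```

>>> {"api": "send_rows", "payload": {"steps": [-1,-0.1,0,-0.05,0,-1,-0.1,0,-0.05,0,-1,-0.1,0,-0.05,0,-1,0,0,0,0]}}

```text
clock: 27.9
position: [0.5482, -0.0299, 0.2226]
ee_rot: [-0.0, 0.76, 0.649, -0.001]
contact_force: [0.0, 1.1, -2.5]
width: 0.0296
gripper_force: 25.8
```

```bash
python3 chk.py
```

```text
27.9 [ 0.5482 -0.0299  0.2226] F [ 0.0213  1.0811 -2.5495] M [ 0.3549 -0.1437  0.0834] 0.029572579933262812 25.806882977485657 z [-0.0013 -0.0003 -1.    ]
moved cm y,x,z 7.964055662404376 -0.05438076284150273 -1.0621365989533644
orange [(22, array([278.3, 186.5]), array([-0.0438, -0.024 ]))] 
yellow [(1, array([280., 185.]), array([-0.0404, -0.0217])), (1, array([277., 190.]), array([-0.0465, -0.0307])), (9, array([281.1, 208.3]), array([-0.0406, -0.0752]))]
mark ang from up 0.06241880999595737 0.051299902534020475 grip-pivot lean 0.49505089453815093
needle ang 0.010014608421182918 pix 22
```

>>> {"api": "send_rows", "payload": {"steps": [-1,0,0,0.1,0,-1,0,0,0.1,0,-1,0,0,0.1,0,-1,0.12,0,0.05,0,-1,0.12,0,0.05,0,-1,0.12,0,0.06,0,-1,0.12,0,0.06,0,-1,0.05,0,0.03,0,-1,0,0,0,0,-1,0,0,0,0]}}

```text
clock: 28.95
position: [0.5499, -0.0243, 0.2197]
ee_rot: [0.001, 0.76, 0.65, 0.001]
contact_force: [-1.8, 2.2, 8.3]
width: 0.03
gripper_force: 28.0
```

```bash
python3 chk.py
```

```text
28.95 [ 0.5499 -0.0243  0.2197] F [-1.782   2.1699  8.2714] M [ 0.1206  0.6686 -0.0941] 0.029974333101844598 28.044361174106598 z [ 0.0024 -0.0007 -1.    ]
moved cm y,x,z 8.543304133845881 0.019464646325396972 -1.3451412263443903
orange [(15, array([280.9, 185.7]), array([-0.0448, -0.0204]))] 
yellow [(6, array([283. , 186.5]), array([-0.0411, -0.0233])), (1, array([279., 186.]), array([-0.0484, -0.0197])), (1, array([279., 188.]), array([-0.0486, -0.0241])), (10, array([282.5, 208.5]), array([-0.044, -0.073]))]
mark ang from up 0.015207952925737149 0.05260608329841711 grip-pivot lean 0.5424315699899499
needle ang -0.007972797199090257 pix 19
```

>>> {"api": "send_rows", "payload": {"newtons": 90, "steps": [-1,0,0,0,0,-1,0,0,0,0,-1,0,0,-0.1,0,-1,0,0,-0.1,0,-1,0,0,-0.05,0,-1,0,0,0,0]}}

```text
clock: 29.6
position: [0.55, -0.0245, 0.22]
ee_rot: [0.0, 0.76, 0.649, 0.0]
contact_force: [1.2, 1.1, 1.7]
width: 0.029
gripper_force: 88.8
```

```bash
python3 chk.py
```

```text
29.6 [ 0.55   -0.0245  0.22  ] F [1.2191 1.0843 1.6794] M [ 0.1393 -0.1522  0.0424] 0.028975083290814996 88.80649924278259 z [ 0.001  -0.0003 -1.    ]
moved cm y,x,z 8.523350575421523 0.033788078977181626 -1.3191137045632488
orange [(16, array([280.9, 186.3]), array([-0.0447, -0.0218]))] 
yellow [(4, array([283. , 185.5]), array([-0.0408, -0.0213])), (2, array([279. , 186.5]), array([-0.0483, -0.021 ])), (11, array([282.6, 208.5]), array([-0.0436, -0.0734]))]
mark ang from up 0.021314601042790635 0.05161172347442004 grip-pivot lean 0.5360000834825798
needle ang -0.009614811994632749 pix 21
```

Grip now firm; slide uphill along the sole direction under light contact.

>>> {"api": "send_rows", "payload": {"steps": [-1,-0.09,0,-0.1,0,-1,-0.09,0,-0.05,0,-1,-0.09,0,-0.045,0,-1,0,0,0,0]}}

```text
clock: 30.05
position: [0.5485, -0.0269, 0.2214]
ee_rot: [-0.001, 0.76, 0.649, -0.0]
contact_force: [0.4, 1.1, -4.2]
width: 0.0289
gripper_force: 88.8
```

```bash
python3 chk.py
```

```text
30.05 [ 0.5485 -0.0269  0.2214] F [ 0.3639  1.0954 -4.2308] M [ 0.5721 -0.032  -0.0439] 0.028916986941210143 88.83155822753906 z [-0.0018  0.0006 -1.    ]
moved cm y,x,z 8.26378723876175 -0.07377595816360279 -1.1846464720846939
orange [(21, array([279.3, 185.6]), array([-0.0447, -0.0214]))] 
yellow [(1, array([278., 190.]), array([-0.0475, -0.0303])), (8, array([281.1, 208.1]), array([-0.0434, -0.0737]))]
mark ang from up 0.02485147923591425 0.052316154292914155 grip-pivot lean 0.5321983099169507
needle ang -0.007358182872844491 pix 18
```

>>> {"api": "send_rows", "payload": {"steps": [-1,-0.09,0,-0.03,0,-1,-0.09,0,-0.042,0,-1,-0.09,0,-0.042,0,-1,-0.09,0,-0.042,0,-1,0,0,0,0]}}

```text
clock: 30.6
position: [0.5485, -0.0309, 0.2235]
ee_rot: [0.0, 0.76, 0.649, -0.0]
contact_force: [-0.0, 0.1, -4.5]
width: 0.0286
gripper_force: 88.9
```

>>> {"api": "send_rows", "payload": {"steps": [-1,-0.09,0,-0.042,0,-1,-0.09,0,-0.042,0,-1,-0.09,0,-0.042,0,-1,-0.09,0,-0.042,0,-1,0,0,0,0]}}

```text
clock: 31.1
position: [0.548, -0.0343, 0.2253]
ee_rot: [0.0, 0.76, 0.649, -0.0]
contact_force: [-0.5, 0.8, -4.9]
width: 0.0288
gripper_force: 88.9
```

```bash
python3 chk.py
```

```text
31.1 [ 0.548  -0.0343  0.2253] F [-0.4797  0.7531 -4.8633] M [ 0.2833 -0.0923  0.0066] 0.02878953463923325 88.91188859939575 z [ 0.0002 -0.0002 -1.    ]
moved cm y,x,z 7.523857266223964 -0.007695975126169967 -0.7932340591034315
orange [(21, array([275.2, 185.3]), array([-0.0449, -0.0216]))] 
yellow [(9, array([277.3, 208.1]), array([-0.0436, -0.0742]))]
mark ang from up 0.024709798614048897 0.05261606218637043 grip-pivot lean 0.5312527582327865
needle ang -0.02041283609272509 pix 18
```

>>> {"api": "send_rows", "payload": {"steps": [-1,0,0,0.05,0,-1,0,0,0.05,0,-1,0,0,0,0]}}

```text
clock: 31.45
position: [0.5481, -0.034, 0.225]
ee_rot: [0.0, 0.76, 0.649, 0.0]
contact_force: [-0.9, 1.3, 2.0]
width: 0.0286
gripper_force: 89.7
```

>>> {"api": "send_rows", "payload": {"steps": [-1,0,0,0.05,0,-1,0,0,0.05,0,-1,0,0,0,0,-1,0,0,0,0]}}

```text
clock: 31.85
position: [0.5482, -0.0338, 0.2249]
ee_rot: [0.001, 0.76, 0.649, 0.001]
contact_force: [-2.3, 2.6, 7.5]
width: 0.0288
gripper_force: 90.6
```

```bash
python3 chk.py a8
```

```text
31.85 [ 0.5482 -0.0338  0.2249] F [-2.2984  2.6334  7.4867] M [ 0.3492  0.7603 -0.1417] 0.02879519885213867 90.63209295272827 z [ 0.0018  0.0002 -1.    ]
moved cm y,x,z 7.577897690354505 0.0042145358336642446 -0.8295837953609275
orange [(18, array([275.5, 185.2]), array([-0.045 , -0.0213]))] 
yellow [(1, array([274., 186.]), array([-0.0478, -0.022 ])), (2, array([274. , 188.5]), array([-0.0481, -0.0274])), (9, array([277.7, 207.9]), array([-0.0435, -0.0735]))]
mark ang from up 0.028727726746229608 0.05222154727696222 grip-pivot lean 0.5343954767544137
needle ang 0.002309501629368885 pix 17
```

View pics/a8.png

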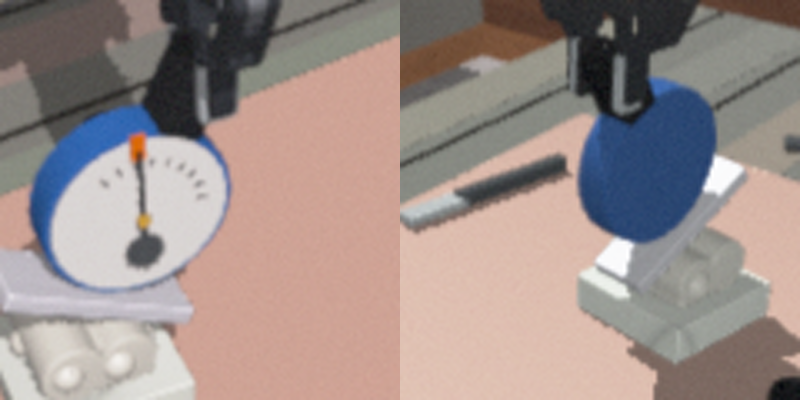

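>>> {"api": "send_rows", "payload": {"newtons": 25, "steps": [-1,0,0,0,0,-1,0,0,0,0,-1,0.1,0,0.05,0,-1,0.1,0,0.05,0,-1,0.1,0,0.05,0,-1,0,0,0,0,-1,0,0,0,0]}}

```text
clock: 32.65
position: [0.5491, -0.0314, 0.2237]
ee_rot: [0.001, 0.76, 0.65, 0.001]
contact_force: [-2.3, 1.2, 9.3]
width: 0.0292
gripper_force: 90.6
```

```bash
python3 chk.py; python3 chk.py | tail -2
```

```text
32.65 [ 0.5491 -0.0314  0.2237] F [-2.3177  1.2117  9.277 ] M [-0.0658  0.7354 -0.1843] 0.02917549569217716 90.64923763275146 z [ 0.0029 -0.0013 -1.    ]
moved cm y,x,z 7.824569531458739 0.05474695533675839 -0.9480071979351579
orange [(18, array([277. , 185.6]), array([-0.0449, -0.0213]))] 
yellow [(1, array([275., 185.]), array([-0.0485, -0.0189])), (4, array([279. , 185.5]), array([-0.0413, -0.0224])), (9, array([279., 208.]), array([-0.0436, -0.073 ]))]
mark ang from up 0.02513977018002695 0.0517163417113005 grip-pivot lean 0.5384025606901394
needle ang 0.015768121915582776 pix 21
mark ang from up 0.026864936255026117 0.052118806586490436 grip-pivot lean 0.5384025606901394
needle ang 0.01589203950704649 pix 21
```

>>> {"api": "send_rows", "payload": {"steps": [-1,0,0,-0.12,0,-1,0,0,-0.12,0,-1,-0.1,0,-0.08,0,-1,-0.1,0,-0.05,0,-1,-0.1,0,-0.05,0,-1,-0.1,0,-0.05,0,-1,0,0,0,0]}}

```text
clock: 33.45
position: [0.5478, -0.0354, 0.2262]
ee_rot: [0.0, 0.76, 0.649, -0.0]
contact_force: [0.8, 0.0, -4.9]
width: 0.029
gripper_force: 89.0
```

```bash
python3 chk.py
```

```text
33.45 [ 0.5478 -0.0354  0.2262] F [ 0.751   0.0194 -4.903 ] M [ 0.2816 -0.041  -0.0128] 0.02900885781463346 88.97340774536133 z [-0.0003 -0.0003 -1.    ]
moved cm y,x,z 7.40936023756732 -0.01428565869556586 -0.7011174750233495
orange [(19, array([274.6, 184.8]), array([-0.0449, -0.0213]))] 
yellow [(2, array([273. , 186.5]), array([-0.0481, -0.0239])), (2, array([277. , 186.5]), array([-0.0408, -0.0263])), (12, array([276.8, 207.7]), array([-0.0436, -0.0737]))]
mark ang from up 0.024804072217523152 0.05241612347360305 grip-pivot lean 0.5342108878769647
needle ang -0.02145835767685504 pix 21
```

Now press lightly and settle.

>>> {"api": "send_rows", "payload": {"steps": [-1,0,0,0.05,0,-1,0,0,0.05,0,-1,0,0,0.05,0,-1,0,0,0,0,-1,0,0,0,0,-1,0,0,0,0,-1,0,0,0,0,-1,0,0,0,0,-1,0,0,0,0,-1,0,0,0,0]}}

```text
clock: 34.5
position: [0.548, -0.0349, 0.2255]
ee_rot: [0.0, 0.76, 0.649, 0.0]
contact_force: [-1.3, 2.1, 5.4]
width: 0.0289
gripper_force: 90.1
```

```bash
python3 chk.py a9
```

```text
34.5 [ 0.548  -0.0349  0.2255] F [-1.3029  2.0621  5.4017] M [ 0.484   0.5356 -0.0472] 0.028938313784851906 90.07543087005615 z [ 0.0009  0.0003 -1.    ]
moved cm y,x,z 7.4654157333197775 0.001945995793755205 -0.7713687624363225
orange [(15, array([274.8, 185.2]), array([-0.0452, -0.0214]))] 
yellow [(3, array([277., 184.]), array([-0.041 , -0.0201])), (1, array([273., 185.]), array([-0.0484, -0.0199])), (9, array([277., 208.]), array([-0.0437, -0.0738]))]
mark ang from up 0.02861813890653491 0.05242146506918707 grip-pivot lean 0.5346207250356457
needle ang 0.00040470641964601386 pix 21
```

```bash
python3 -c "
from rig import *
print(sign_off())"
```

```text
the job is handed in; nothing more can be done
None
```

The job is handed in with the gripper still holding the gauge on the stud. By the last measurement the needle was about 0.03 rad from the middle of the orange mark (half-width about 0.09), the sole's middle was about 3 mm off centre, and the sole pressed with roughly 10 N. On the first rock the sole slid, so I lifted the gauge off, re-gripped it on the slab and set it on the stud again. It slid about 10 mm again near the end, and I slid it back under light contact, which at moments fell to about zero.

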